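# Slide two sample jars into the free bays of an open-fronted bottle crate

## Task

Fill the bottle crate: push the two loose blue-lidded jars into its two free bays (the ones with an orange clip on the back wall), one jar per bay, either jar in either bay, each fully home against the back wall. The samples in them have settled, so slide them standing along the steel floor without lifting or tipping them, and leave the jar already in the crate and the other equipment as they are.

Things in the scene. Friction and masses are not known exactly. Their poses are not given: they have to be found in the camera images.
- crate: bolted-down crate, 3 bays open to its -x side (the robot), no floor; white outer walls, 2 yellow dividers. 362 mm wide along y plus a 24 mm grip at each end. Walls 5 mm thick, 60 mm high. Origin on the floor in the middle bay; bay centre lines at y = -119, 0, 119 mm, each 114 mm clear; dividers and end walls run from x = -55 mm (rounded ends) to the back wall, inner face at x = 46 mm
- clip_1: orange clip, 36 mm wide, over the top of the back wall of a free bay; which bay varies. Origin NOT on the clip but on the floor of that bay, on its centre line, 46 mm in front of the back wall; axes parallel to the crate's (x into the bay). A jar touching the back wall has its centre 2 mm beyond this origin along x
- clip_2: the same orange clip on the other free bay, origin likewise on that bay's floor
- jar_1: loose white sample jar with a fixed, ribbed blue lid: round body 88 mm in diameter, 58 mm high; lid 82 mm in diameter; 85 mm high in all, too wide to grip; 0.35 to 0.65 kg. Origin: centre of its underside, z up the jar. Slides on the steel floor without tipping if pushed low down (contact at 40 mm or below)
- jar_2: second loose jar, the same as jar_1; same origin
- jar_kept: a third jar of the same kind, already standing in the bay that has no clip; leave it. Origin: centre of its underside
- sieve_pan: round steel sieve pan on the floor to the robot's right, 202 mm in diameter, 58 mm high; leave it. Origin: centre of its underside
- tube_rack: tube rack, white with yellow top, 110 x 200 mm, 82 mm high with its tubes, on the robot's left; leave it. Origin: centre of its underside
- tip_bin: open white bin of pipette tips, 85 x 125 mm, 70 mm high, on the robot's left; leave it. Origin: centre of its underside
Not all that is in view belongs to the job. Leave any brown or turquoise look-alike of the jar_2 alone.

How it is judged:
At the end, for the whole second after the job is handed in: One loose jar stands in each of the two clipped bays, either way round: upright within 6 degrees, at rest, within 12 mm of touching the back wall and between the bay's walls; the kept jar is within 20 mm and the sieve pan, tube rack and tip bin within 30 mm of where they began ((((x of jar_1 in the frame of clip_1 between -0.01 and 0.01 m and y of jar_1 in the frame of clip_1 between -0.02 and 0.02 m) and (x of jar_2 in the frame of clip_2 between -0.01 and 0.01 m and y of jar_2 in the frame of clip_2 between -0.02 and 0.02 m)) or ((x of jar_1 in the frame of clip_2 between -0.01 and 0.01 m and y of jar_1 in the frame of clip_2 between -0.02 and 0.02 m) and (x of jar_2 in the frame of clip_1 between -0.01 and 0.01 m and y of jar_2 in the frame of clip_1 between -0.02 and 0.02 m))) and angle between each of jar_1, jar_2's own z axis and vertical below 0.1 rad and linear speed of each of jar_1, jar_2 below 0.02 m/s and distance of jar_kept from where it was at the start of the episode below 0.02 m and distance of each of sieve_pan, tube_rack, tip_bin from where it was at the start of the episode below 0.03 m).
It fails at once if a loose jar is lifted: its underside more than 20 mm above the floor (height (world z) of any of jar_1, jar_2 above 0.02 m).
It fails at once if a jar is tipped by more than 20 degrees (angle between any of jar_1, jar_2, jar_kept's own z axis and vertical above 0.35 rad).
It fails at once if the jar already in the crate is moved by more than 20 mm (distance of jar_kept from where it was at the start of the episode above 0.02 m).
It fails at once if the sieve pan, tube rack or tip bin is moved by more than 30 mm (distance of any of sieve_pan, tube_rack, tip_bin from where it was at the start of the episode above 0.03 m).
It also fails if it takes over 64 s, if anything falls off the work surface, if the arm or the gripper's body presses on something with over 40 N, if the wrist force passes 120 N, or if a joint passes its speed limit or range.

## Robot

A 6-joint arm with a two-finger parallel gripper is mounted at the origin on the work surface. World frame = base frame: x ahead of the robot, y to its left, z up, the work surface at z = 0. Lengths are in m, angles in rad, forces in N, time in s.
With the tool pointing down it reaches from about 0.3 to 0.875 m from the base axis. Payload 6.4 kg.
Tool frame: the origin (TCP) lies midway between the tips of the shut fingers; the grasp point (between the pads) lies 19 mm behind it; z points along the fingers, y is the direction in which the jaws open and shut (so a half turn about z gives the same grasp; the last joint's range is limited). The gripper opens to 85 mm and grips with 20 to 120 N. Pads are 22 mm wide; open, the fingers measure 114 mm over their backs; the gripper's body (76 mm by 85 mm) begins 54 mm behind the grasp point. The pads swing forward as they close: fully open they stand 13 mm farther back than shut.
Start: joints at [-1.339, 0.181, 1.607, -0, 1.354, -0.206], TCP at [0.244, -0.521, 0.231] pointing down, gripper open.
Joint ranges: [-2.99, 2.99], [-0.89, 2.07], [0.3, 2.58], [-1.14, 4.28], [0, 2.63], [-3.12, 3.12]. Speed limits (rad/s): [2.57, 2.57, 3.01, 3.14, 3.14, 3.14].

## Interface

Orientations are given as a unit quaternion [w, x, y, z].
In Python, from bench import ctrl, optics, ticket gives the robot as it stands. The module is installed in compiled form; this text tells all that it offers.
- The arm moves only by the tool step_arm, never from a script. Its argument "targets" is text: rows parted by semicolons, each of 6 numbers parted by spaces: the shift along the tool's x, y, z in mm, then the turn, a rotation vector about the tool's x, y, z in rad. In form: dx dy dz rx ry rz; .... A call has 1 to 8 rows; each row is the pose to reach, as a shift and turn from the pose commanded when the call began, along the tool's axes at that moment; what a row does not reach only later rows make up. A row lasts 1/8 s, in which the tool goes at most 62.5 mm and 10.7 degrees, less where a joint would pass 70% of its speed; a pose out of reach is approached as far as the arm can. A call with a gripper value outside its range is refused whole. "grip" is the opening in per cent of the stroke, from 0 (shut) to 100 (fully open), set as the call begins (left out, the last holds). The fingers move at their own pace and stop on an object; the grip force is fixed at half the most. Time passes only in rows, so rows that repeat a pose let the fingers close. It gives the time, the measured TCP pose, the force and the opening at its end, in the units of the state.
- ctrl.get_obs(): the state, without advancing time (a new reading comes with each control period).
- optics.camera(name): name is "scene" or "top" or "wrist"; returns a dict with "image" (420x560x3 uint8, red, green, blue), "mtx" (3x3 intrinsics, pixels), "xyz" and "orientation" of the camera in the world. Camera axes: x right, y up, looking along -z (the intrinsics and any distortion apply to the point x, -y, -z); pixel columns grow to the right and rows downward; lengths in m; the calibration is good to about 2 mm. A picture is of the moment at which its call begins. There is no depth.
- ticket.hand_in(): hands the job in, once; it reports no verdict.
The state is a dict: "time_s": time; "q": joint angles; "dq": joint speeds; "joint_efforts": joint torques, N m; "eef_pos": TCP position; "eef_rot": TCP orientation; "wrist_force": force on the tool from outside, world axes, zero at the start; "torque": the same for the moment, N m; "opening": opening from 0.0 (shut) to 1.0 (fully open).
Only numpy, scipy, OpenCV 4.12 (cv2) and the standard library are available. Lean on these libraries where they do the work, as an engineer would, in place of code of your own. Each camera call takes 0.05 s, during which the arm holds its last target.

## Working session

There is one attempt and no reset: what is moved stays moved. The work goes in short steps, Python scripts to look and compute and a tool call to move; the robot and the scene stay as the last step left them, time stands still between calls to the robot, and variables do not carry over. Pictures are saved under pics/ and viewed, and the job is handed in when it is done.

Besides the shell and the picture viewer there is one more tool, called by a JSON object that holds its "method" and its "body", one argument or row to a line. step_arm: Moves the arm, as the interface text tells. Its arguments: {"type":"object","properties":{"targets":{"type":"string"},"grip":{"type":"number"}},"required":["targets"]}

```bash
mkdir -p pics; python3 - <<'E'
from bench import ctrl, optics
import cv2,numpy as np
o=ctrl.get_obs();print({k:np.round(v,3).tolist() for k,v in o.items()})
for n in("scene","top","wrist"):
    c=optics.camera(n);cv2.imwrite(f"pics/{n}0.png",c["image"][:,:,::-1]);print(n,np.round(c["mtx"],1).tolist(),np.round(c["xyz"],3),np.round(c["orientation"],4),[k for k in c])
    np.savez(f"pics/{n}0.npz",**c)
E
```

```text
{'time_s': 0.0, 'q': [-1.339, 0.182, 1.608, 0.0, 1.354, -0.206], 'dq': [-0.001, 0.0, -0.001, 0.001, 0.002, -0.001], 'joint_efforts': [0.0, -44.488, -35.133, -0.0, 0.009, 0.0], 'eef_pos': [0.244, -0.52, 0.23], 'eef_rot': [-0.001, 0.976, 0.217, 0.0], 'wrist_force': [-0.213, -1.113, 0.524], 'torque': [-0.03, 0.002, -0.001], 'opening': 0.999}
scene [[446.9, 0.0, 284.0], [0.0, 446.9, 208.7], [0.0, 0.0, 1.0]] [ 1.4   -0.256  0.813] [0.7283 0.3372 0.2548 0.5395] ['image', 'mtx', 'xyz', 'orientation']
top [[499.1, 0.0, 281.9], [0.0, 499.1, 211.1], [0.0, 0.0, 1.0]] [ 0.385 -0.023  1.329] [-0.6991 -0.0427  0.0271  0.7133] ['image', 'mtx', 'xyz', 'orientation']
wrist [[326.8, 0.0, 280.3], [0.0, 326.8, 212.0], [0.0, 0.0, 1.0]] [ 0.309 -0.49   0.373] [ 0.8348 -0.1218  0.0786 -0.5311] ['image', 'mtx', 'xyz', 'orientation']
```

View pics/top0.png

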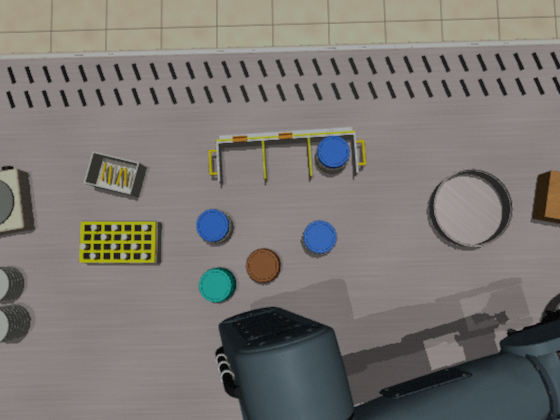

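View pics/scene0.png

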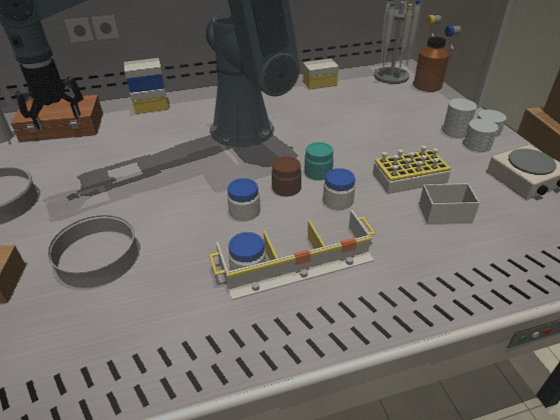

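View pics/wrist0.png

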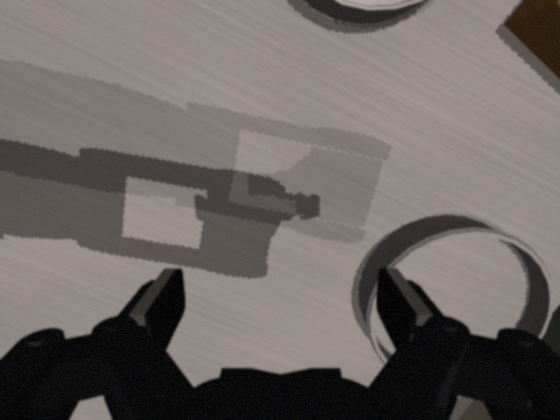

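Top view: kept jar at (333,152) in the right (-y) bay; clips at (239,139) and (285,136); loose blue lids at (213,225) and (320,237); brown decoy at (263,265) and turquoise at (217,285), both behind them; sieve pan at (470,208). Now I'll measure.

```bash
cat > h.py <<'E'
import numpy as np,cv2
from scipy.spatial.transform import Rotation as R
def rot(c): return R.from_quat(c["orientation"],scalar_first=True).as_matrix()
def cast(c,uv,z):
    uv=np.atleast_2d(uv).astype(float);M=c["mtx"]
    d=np.c_[(uv[:,0]-M[0,2])/M[0,0],-(uv[:,1]-M[1,2])/M[1,1],-np.ones(len(uv))]@rot(c).T
    return c["xyz"]+d*((z-c["xyz"][2])/d[:,2])[:,None]
def blobs(c,lo,hi,amin=25):
    h=cv2.cvtColor(c["image"],cv2.COLOR_RGB2HSV);m=cv2.inRange(h,np.array(lo),np.array(hi))
    m=cv2.morphologyEx(m,cv2.MORPH_CLOSE,np.ones((3,3)))
    return [k for k in cv2.findContours(m,0,cv2.CHAIN_APPROX_NONE)[0] if cv2.contourArea(k)>=amin],m
def jars(c,lo=(105,120,60),hi=(125,255,255)):
    out=[]
    for k in blobs(c,lo,hi,200)[0]:
        p=cast(c,k[:,0,:],0.085)[:,:2].astype(np.float32)
        (x,y),r=cv2.minEnclosingCircle(p);out.append((x,y,r,k[:,0].mean(0)))
    return out
def show(c):
    for j in jars(c): print("jar %.4f %.4f r%.4f"%j[:3],j[3].round(0))
E
python3 - <<'E'
from h import *
c=dict(np.load("pics/top0.npz"))
show(c)
print("decoys");
for j in jars(c,(3,60,40),(17,255,255)): print("br",np.round(j[:3],4),j[3])
for j in jars(c,(75,100,40),(97,255,255)): print("tq",np.round(j[:3],4),j[3])
K,_=blobs(c,(3,150,100),(17,255,255),15)
for k in K:
    p=cast(c,k[:,0],0.061)[:,:2]; print("clip",p.mean(0).round(4),np.ptp(p,0).round(3),cv2.minAreaRect(p.astype(np.float32)),cv2.contourArea(k))
K,_=blobs(c,(20,120,100),(33,255,255),15)
for k in K:
    p=cast(c,k[:,0],0.06)[:,:2]; r=cv2.minAreaRect(p.astype(np.float32));print("yel",k[:,0].mean(0).round(0),p.mean(0).round(4),np.round(cv2.boxPoints(r),4).tolist(),np.round(r[1],3))
crop=cv2.resize(c["image"][110:310,180:380,::-1],(600,600),interpolation=cv2.INTER_CUBIC);cv2.imwrite("pics/crop.png",crop)
E
```

```text
jar 0.4430 -0.0891 r0.0406 [319. 237.]
jar 0.4775 0.1780 r0.0409 [213. 225.]
jar 0.6583 -0.1293 r0.0420 [333. 151.]
decoys
br [0.3746 0.0526 0.043 ] [262.82474227 265.29896907]
br [ 0.5328 -0.6596  0.0688] [547.85714286 197.38571429]
tq [0.3296 0.1672 0.046 ] [217.14851485 284.45544554]
clip [0.3756 0.0565] [0.081 0.078] ((0.375474750995636, 0.05646573007106781), (0.07863632589578629, 0.07837477326393127), 43.739986419677734) 732.5
clip [ 0.4851 -0.6866] [0.013 0.018] ((0.48544934391975403, -0.6854541301727295), (0.017931362614035606, 0.012643000110983849), 88.78929138183594) 21.0
clip [ 0.5391 -0.6825] [0.112 0.043] ((0.5386425852775574, -0.685252845287323), (0.03376379981637001, 0.11577301472425461), 79.0325927734375) 409.0
clip [0.7032 0.1111] [0.013 0.031] ((0.7028793096542358, 0.11130391061306), (0.03129389137029648, 0.013231214135885239), 88.59378051757812) 50.0
clip [ 0.7079 -0.0082] [0.014 0.031] ((0.707858681678772, -0.00823381170630455), (0.03114033304154873, 0.013218972831964493), 88.5854721069336) 54.0
yel [115. 242.] [0.4402 0.4317] [[0.3880999982357025, 0.32929998636245
[... 1424 characters left out ...]
9370000064373016]] [0.066 0.019]
yel [309. 156.] [ 0.652  -0.0698] [[0.6028000116348267, -0.06800000369548798], [0.6029999852180481, -0.07490000128746033], [0.7002999782562256, -0.07190000265836716], [0.7001000046730042, -0.06509999930858612]] [0.097 0.007]
yel [262. 137.] [0.7055 0.0515] [[0.7024999856948853, 0.09309999644756317], [0.7045000195503235, 0.00989999994635582], [0.7085999846458435, 0.009999999776482582], [0.70660001039505, 0.09319999814033508]] [0.004 0.083]
yel [323. 133.] [ 0.7122 -0.1061] [[0.7063000202178955, -0.02630000002682209], [0.7135999798774719, -0.18700000643730164], [0.7179999947547913, -0.1868000030517578], [0.7106999754905701, -0.026100000366568565]] [0.004 0.161]
```

View pics/crop.png

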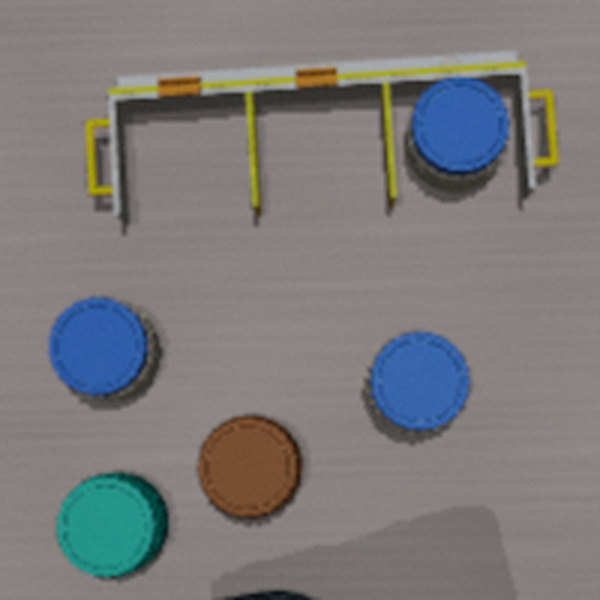

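```bash
cat >> h.py <<'E'
def pose(x,y,z,yaw,tilt=0.2):
    # tool down, tool x at heading yaw; tips lead forward by tilt
    r=R.from_euler('z',yaw)*R.from_euler('x',np.pi)*R.from_rotvec([0,tilt,0])
    return np.array([x,y,z]),r
def rows(ob,wps):
    p0=np.array(ob["eef_pos"]);r0=R.from_quat(ob["eef_rot"],scalar_first=True)
    s=[]
    for w in wps:
        p,r=pose(*w);d=r0.inv().apply(p-p0)*1000;v=(r0.inv()*r).as_rotvec()
        s.append("%d %d %d %.2f %.2f %.2f"%(*np.round(d),*v))
    print("; ".join(s))
E
python3 - <<'E'
from h import *
from bench import ctrl
o=ctrl.get_obs()
rows(o,[(.37,-.137,.2,.588),(.37,-.137,.02,.588)])
E
```

```text
277 -294 31 0.01 0.20 -0.15; 277 -293 211 0.01 0.20 -0.15
```

{"method": "step_arm", "body": {
  "targets": "277 -294 31 0.01 0.20 -0.15; 277 -294 31 0.01 0.20 -0.15; 277 -294 31 0.01 0.20 -0.15; 277 -294 31 0.01 0.20 -0.15; 277 -294 31 0.01 0.20 -0.15; 277 -294 31 0.01 0.20 -0.15; 277 -294 31 0.01 0.20 -0.15; 277 -294 31 0.01 0.20 -0.15",
  "grip": 60
}}

```text
time_s: 1.15
eef_pos: [0.37, -0.1351, 0.2]
eef_rot: [-0.027, 0.952, 0.29, 0.096]
wrist_force: [0.5, -0.7, -0.3]
opening: 0.598
```

```bash
cat > st.py <<'E'
from h import *
from bench import ctrl
o=ctrl.get_obs()
x,y,z=R.from_quat(o["eef_rot"],scalar_first=True).as_matrix().T
print("t %.2f pos"%o["time_s"],np.round(o["eef_pos"],4),"yaw %.3f"%np.arctan2(x[1],x[0]),"tilt",np.round(x[2],3),"F",np.round(o["wrist_force"],1),"op",round(float(o["opening"]),3),"q6 %.2f"%o["q"][5])
E
python3 st.py; python3 - <<'E'
from h import *
from bench import ctrl
o=ctrl.get_obs()
rows(o,[(.37,-.137,.1,.588),(.37,-.137,.03,.588),(.37,-.137,.02,.588)])
E
```

```text
t 1.15 pos [ 0.37   -0.1351  0.2   ] yaw 0.593 tilt 0.199 F [ 0.5 -0.7 -0.3] op 0.598 q6 0.10
-21 1 98 0.00 0.00 0.00; -35 1 166 0.00 0.00 0.00; -37 1 176 0.00 0.00 0.00
```

{"method": "step_arm", "body": {
  "targets": "-12 1 55 0 0 0; -21 1 98 0 0 0; -32 1 150 0 0 0; -37 1 176 0 0 0; -37 1 176 0 0 0"
}}

```text
time_s: 1.78
eef_pos: [0.3684, -0.139, 0.0188]
eef_rot: [-0.029, 0.953, 0.288, 0.095]
wrist_force: [-0.1, 0.4, -0.6]
opening: 0.598
```

```bash
python3 st.py; python3 - <<'E'
from h import *
from bench import optics
for n in("top","wrist","scene"):
    c=optics.camera(n);cv2.imwrite(f"pics/{n}1.png",c["image"][:,:,::-1])
    if n=="top": show(c)
E
```

```text
t 1.77 pos [ 0.3684 -0.139   0.0188] yaw 0.586 tilt 0.198 F [-0.1  0.4 -0.6] op 0.598 q6 -0.05
jar 0.4434 -0.0889 r0.0407 [319. 237.]
jar 0.4775 0.1780 r0.0409 [213. 225.]
jar 0.6586 -0.1290 r0.0418 [333. 151.]
```

View pics/scene1.png

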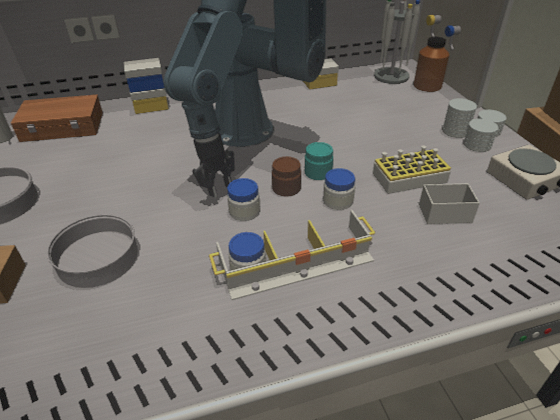

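View pics/wrist1.png

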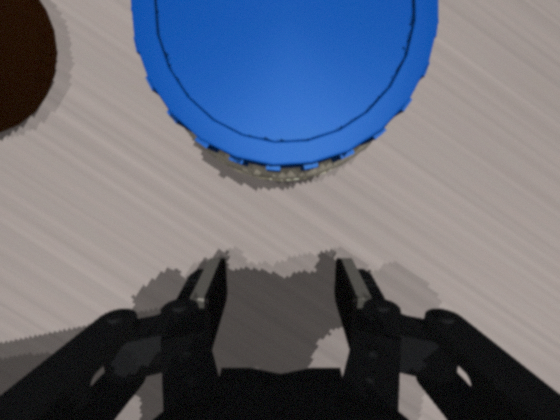

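Scene view: gripper stands directly behind the right jar. Wrist view: fingers at columns 225/340 straddle the lid's centre (~285). Now the diagonal push.

```bash
python3 - <<'E'
from h import *
from bench import ctrl
o=ctrl.get_obs()
a=np.array([.3684,-.139]);b=np.array([.515,-.041])
rows(o,[(*(a+(b-a)*t),.02,.59) for t in np.array([30,42,54,66,78,90,102,112])/176.])
E
```

```text
28 -3 7 0.01 -0.00 -0.00; 40 -3 10 0.01 -0.00 -0.00; 52 -3 12 0.01 -0.00 -0.00; 64 -3 14 0.01 -0.00 -0.00; 75 -3 17 0.01 -0.00 -0.00; 87 -3 19 0.01 -0.00 -0.00; 99 -3 22 0.01 -0.00 -0.00; 109 -3 24 0.01 -0.00 -0.00
```

{"method": "step_arm", "body": {
  "targets": "28 -2 7 0 0 0; 40 -2 10 0 0 0; 52 -2 12 0 0 0; 64 -2 14 0 0 0; 75 -2 17 0 0 0; 87 -2 19 0 0 0; 99 -2 22 0 0 0; 109 -2 24 0 0 0"
}}

```text
time_s: 2.92
eef_pos: [0.4621, -0.0758, 0.0188]
eef_rot: [-0.026, 0.952, 0.289, 0.096]
wrist_force: [-6.9, -3.6, 7.2]
opening: 0.598
```

```bash
python3 st.py; python3 - <<'E'
from h import *
from bench import optics,ctrl
c=optics.camera("top");show(c)
c=optics.camera("wrist");cv2.imwrite("pics/wrist2.png",c["image"][:,:,::-1])
c=optics.camera("scene");cv2.imwrite("pics/scene2.png",c["image"][120:300,150:410,::-1])
E
```

```text
t 2.92 pos [ 0.4621 -0.0758  0.0188] yaw 0.590 tilt 0.198 F [-6.9 -3.6  7.2] op 0.598 q6 0.25
jar 0.4775 0.1780 r0.0409 [213. 225.]
jar 0.4964 -0.0489 r0.0412 [302. 215.]
jar 0.6584 -0.1291 r0.0421 [333. 151.]
```

View pics/wrist2.png

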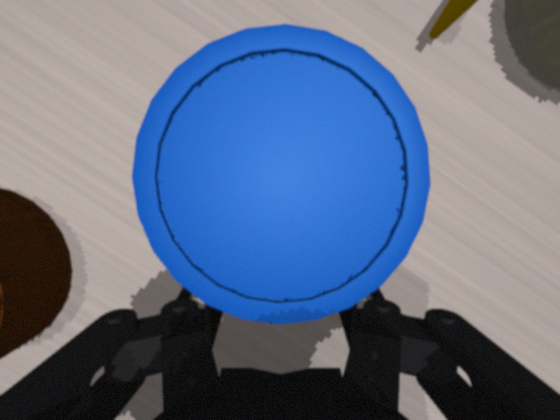

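View pics/scene2.png

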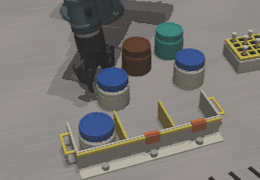

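Wrist view: the jar is nestled centrally between both fingers, upright. Continue to the bay's centre line, then swing the cradle round the jar.

```bash
cat >> h.py <<'E'
def cradle(jx,jy,yaw,d=.0436,z=.02): return (jx-d*np.cos(yaw),jy-d*np.sin(yaw),z,yaw)
E
python3 - <<'E'
from h import *
from bench import ctrl
o=ctrl.get_obs()
J=[(.4964+.055*t,-.0489+.0341*t,.59) for t in (.2,.4,.6,.8,1)]+[(.5525,-.0148,.48),(.5535,-.0148,.36),(.5545,-.0148,.25)]
rows(o,[cradle(*j) for j in J])
E
```

```text
12 -3 1 0.01 -0.00 -0.00; 25 -2 4 0.01 -0.00 -0.00; 38 -2 6 0.01 -0.00 -0.00; 50 -1 9 0.01 -0.00 -0.00; 63 -1 12 0.01 -0.00 -0.00; 64 -5 12 -0.02 -0.00 0.11; 66 -10 12 -0.04 -0.00 0.22; 68 -14 12 -0.06 -0.00 0.33
```

{"method": "step_arm", "body": {
  "targets": "12 -1 2 0 0 0; 25 -1 4 0 0 0; 38 -1 7 0 0 0; 50 -1 9 0 0 0; 63 -1 12 0 0 0; 65 -5 12 -0.02 0 0.11; 67 -10 12 -0.04 0 0.22; 69 -14 12 -0.06 0 0.33"
}}

```text
time_s: 4.08
eef_pos: [0.5125, -0.0247, 0.0204]
eef_rot: [-0.014, 0.987, 0.123, 0.099]
wrist_force: [-1.0, -0.0, -0.8]
opening: 0.602
```

```bash
python3 st.py; python3 - <<'E'
from h import *
from bench import optics,ctrl
c=optics.camera("top");show(c);cv2.imwrite("pics/top3.png",c["image"][:,:,::-1])
E
```

```text
t 4.08 pos [ 0.5125 -0.0247  0.0204] yaw 0.249 tilt 0.199 F [-1.  -0.  -0.8] op 0.602 q6 0.84
jar 0.4775 0.1780 r0.0409 [213. 225.]
jar 0.5545 -0.0098 r0.0407 [287. 191.]
jar 0.6585 -0.1293 r0.0419 [333. 151.]
```

View pics/top3.png

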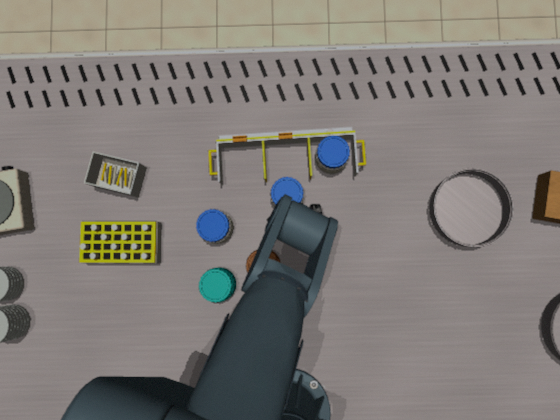

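The jar is at (287,191), in front of the middle bay, 5 mm left of its centre line, which is inside the 13 mm clearance. I'll finish the swing and push in.

```bash
python3 - <<'E'
from h import *
from bench import ctrl
o=ctrl.get_obs()
J=[(.5545,-.0138,.14),(.5545,-.0155,.041)]+[(.5545+.012*k,-.0152+.0005*k,.041) for k in range(1,7)]
rows(o,[cradle(*j,d=.0446) for j in J])
E
```

```text
-1 -4 0 -0.02 -0.00 0.10; -1 -7 0 -0.04 -0.00 0.20; 11 -5 3 -0.04 -0.00 0.20; 22 -2 5 -0.04 -0.00 0.20; 34 0 7 -0.04 -0.00 0.20; 45 2 10 -0.04 -0.00 0.20; 57 5 12 -0.04 -0.00 0.20; 69 7 14 -0.04 -0.00 0.20
```

{"method": "step_arm", "body": {
  "targets": "-1 -4 0 -0.02 0 0.10; -1 -7 0 -0.04 0 0.20; 11 -5 3 -0.04 0 0.20; 22 -2 5 -0.04 0 0.20; 34 0 7 -0.04 0 0.20; 45 2 10 -0.04 0 0.20; 57 5 12 -0.04 0 0.20; 69 7 14 -0.04 0 0.20"
}}

```text
time_s: 5.12
eef_pos: [0.583, -0.0146, 0.0204]
eef_rot: [-0.004, 0.995, 0.024, 0.1]
wrist_force: [-2.3, -0.7, -1.3]
opening: 0.6
```

```bash
python3 st.py; python3 - <<'E'
from h import *
from bench import optics,ctrl
c=optics.camera("top");show(c)
c=optics.camera("wrist");cv2.imwrite("pics/wrist4.png",c["image"][:,:,::-1])
o=ctrl.get_obs()
J=[(x,-.0115,.041) for x in (.633,.640,.647,.653,.657,.660)]
rows(o,[cradle(*j,d=.0446) for j in J])
E
```

```text
t 5.12 pos [ 0.583  -0.0146  0.0204] yaw 0.048 tilt 0.199 F [-2.3 -0.7 -1.3] op 0.6 q6 1.19
jar 0.4775 0.1780 r0.0409 [213. 225.]
jar 0.6284 -0.0115 r0.0405 [287. 162.]
jar 0.6584 -0.1291 r0.0421 [333. 151.]
4 -1 2 -0.00 -0.00 0.01; 10 -1 3 -0.00 -0.00 0.01; 17 -1 5 -0.00 -0.00 0.01; 23 0 6 -0.00 -0.00 0.01; 27 0 7 -0.00 -0.00 0.01; 30 0 8 -0.00 -0.00 0.01
```

View pics/wrist4.png

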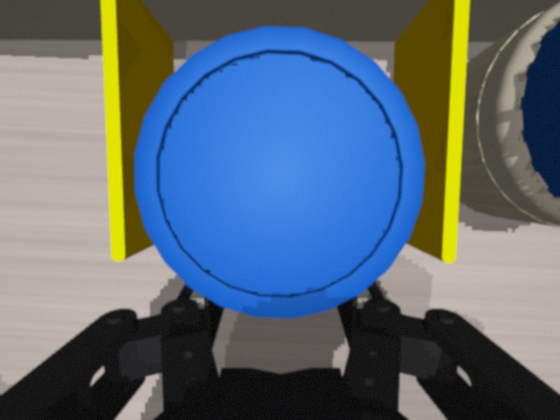

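Wrist view: the jar sits between the dividers (columns 115 and 455), both fingers are clear, and the back wall is about 35 mm ahead. Pushing home.

{"method": "step_arm", "body": {
  "targets": "6 -1 1 0 0 0; 12 -1 2 0 0 0; 18 -1 4 0 0 0; 24 0 5 0 0 0; 28 0 6 0 0 0; 31 0 6 0 0 0"
}}

```text
time_s: 5.98
eef_pos: [0.613, -0.0128, 0.0205]
eef_rot: [-0.004, 0.995, 0.024, 0.099]
wrist_force: [-11.7, -1.2, 3.2]
opening: 0.603
```

```bash
python3 st.py; python3 - <<'E'
from h import *
from bench import optics,ctrl
c=optics.camera("top");show(c)
c=optics.camera("wrist");cv2.imwrite("pics/wrist5.png",c["image"][:,:,::-1])
E
```

```text
t 5.97 pos [ 0.613  -0.0128  0.0205] yaw 0.048 tilt 0.197 F [-11.7  -1.2   3.2] op 0.603 q6 1.22
jar 0.4775 0.1780 r0.0409 [213. 225.]
jar 0.6591 -0.0102 r0.0412 [287. 149.]
jar 0.6583 -0.1293 r0.0420 [333. 151.]
```

View pics/wrist5.png

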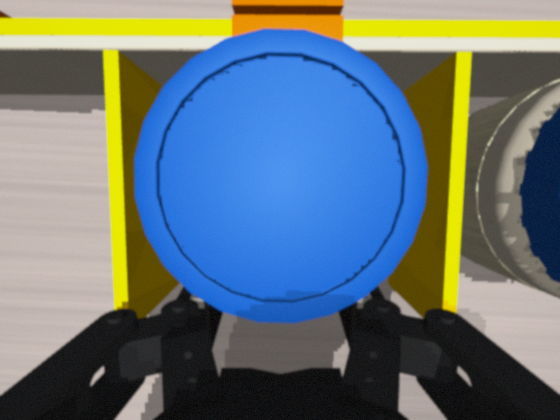

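Wrist view: the lid edge (row 30) reaches the clip and back wall (row 40). Force is 12 N. I'll nudge 3 mm more to confirm contact.

{"method": "step_arm", "body": {
  "targets": "1 0 0 0 0 0; 2 0 0 0 0 0; 3 0 1 0 0 0; 3 0 1 0 0 0"
}}

```text
time_s: 6.58
eef_pos: [0.6135, -0.0127, 0.0197]
eef_rot: [-0.004, 0.995, 0.024, 0.096]
wrist_force: [-19.1, -2.4, 14.6]
opening: 0.601
```

```bash
python3 st.py; python3 - <<'E'
from h import *
from bench import optics,ctrl
c=optics.camera("top");show(c)
E
```

```text
t 6.58 pos [ 0.6135 -0.0127  0.0197] yaw 0.049 tilt 0.192 F [-19.1  -2.4  14.6] op 0.601 q6 1.22
jar 0.4775 0.1780 r0.0409 [212. 225.]
jar 0.6604 -0.0102 r0.0406 [287. 149.]
jar 0.6585 -0.1288 r0.0421 [333. 151.]
```

Contact confirmed: force rose to 19 N with no movement, and the jar at (0.660,-0.010) matches the expected 0.661. Retreat and go to the second jar.

{"method": "step_arm", "body": {
  "targets": "-15 0 -3 0 0 0; -55 0 -11 0 0 0; -50 0 -55 0 0 0; -35 0 -110 0 0 0; -25 0 -180 0 0 0; -25 0 -180 0 0 0"
}}

```text
time_s: 7.38
eef_pos: [0.5607, -0.0172, 0.1986]
eef_rot: [-0.002, 0.994, 0.024, 0.106]
wrist_force: [1.2, -0.2, -0.4]
opening: 0.601
```

```bash
python3 st.py; python3 - <<'E'
from h import *
from bench import optics,ctrl
c=optics.camera("top");show(c)
o=ctrl.get_obs()
f=-.80
jx,jy=.4778,.178
rows(o,[cradle(jx,jy,f,d=.09,z=z) for z in (.2,.02)])
E
```

```text
t 7.38 pos [ 0.5607 -0.0172  0.1986] yaw 0.049 tilt 0.211 F [ 1.2 -0.2 -0.4] op 0.601 q6 1.21
jar 0.4775 0.1780 r0.0409 [213. 225.]
jar 0.6555 -0.0089 r0.0422 [285. 153.]
jar 0.6583 -0.1293 r0.0420 [333. 151.]
-128 -266 -31 -0.17 -0.01 0.83; -165 -266 145 -0.17 -0.01 0.83
```

{"method": "step_arm", "body": {
  "targets": "-128 -266 -31 -0.17 0 0.83; -128 -266 -31 -0.17 0 0.83; -128 -266 -31 -0.17 0 0.83; -128 -266 -31 -0.17 0 0.83; -128 -266 -31 -0.17 0 0.83; -128 -266 -31 -0.17 0 0.83; -128 -266 -31 -0.17 0 0.83"
}}

```text
time_s: 8.3
eef_pos: [0.4099, 0.2462, 0.1956]
eef_rot: [0.039, 0.918, -0.384, 0.09]
wrist_force: [0.9, -0.2, 0.4]
opening: 0.604
```

```bash
python3 st.py; python3 - <<'E'
from h import *
from bench import optics,ctrl
c=optics.camera("top");show(c);cv2.imwrite("pics/top6.png",c["image"][:,:,::-1])
c=optics.camera("wrist");cv2.imwrite("pics/wrist6.png",c["image"][:,:,::-1])
o=ctrl.get_obs()
rows(o,[cradle(.4778,.178,-.8,d=.09,z=z) for z in (.145,.09,.04,.02)])
E
```

```text
t 8.30 pos [0.4099 0.2462 0.1956] yaw -0.793 tilt 0.196 F [ 0.9 -0.2  0.4] op 0.604 q6 2.85
jar 0.4775 0.1780 r0.0409 [213. 225.]
jar 0.6551 -0.0089 r0.0425 [285. 154.]
jar 0.6583 -0.1293 r0.0420 [333. 151.]
-7 -2 51 0.00 0.00 0.01; -18 -2 105 0.00 0.00 0.01; -28 -2 154 0.00 0.00 0.01; -32 -2 173 0.00 0.00 0.01
```

View pics/top6.png

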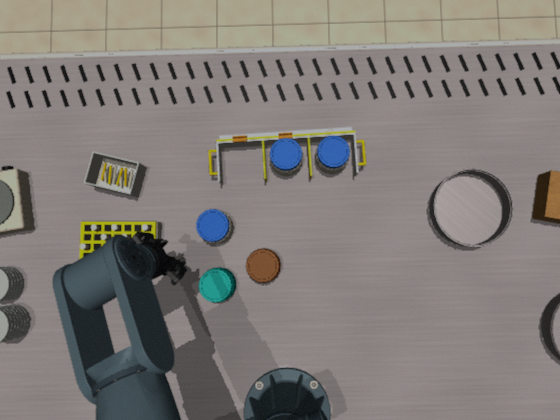

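View pics/wrist6.png

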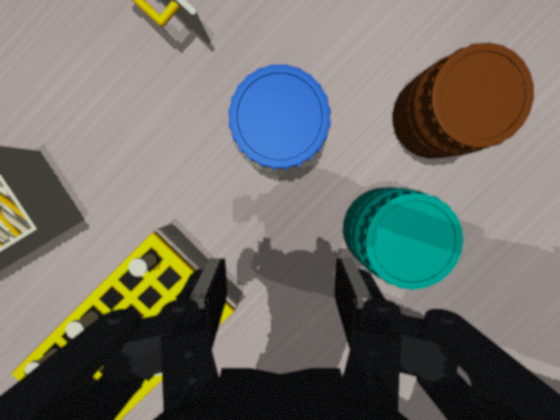

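Top view: first jar in the middle bay at (285,154), seemingly about 5 mm short after release, so I'll recheck it later. The gripper is beyond the left jar (213,225). Wrist view: jar straight ahead at column 280, turquoise and rack clear of the fingers.

```bash
python3 - <<'E'
from h import *
from bench import ctrl
o=ctrl.get_obs()
rows(o,[cradle(.4778,.178,-.8,d=d,z=z) for d,z in ((.085,.145),(.08,.09),(.078,.04),(.078,.02))])
E
```

```text
-2 -2 52 0.00 0.00 0.01; -8 -2 106 0.00 0.00 0.01; -16 -2 156 0.00 0.00 0.01; -20 -2 175 0.00 0.00 0.01
```

{"method": "step_arm", "body": {
  "targets": "-2 -2 52 0 0 0; -8 -2 106 0 0 0; -16 -2 150 0 0 0; -20 -2 175 0 0 0; -20 -2 175 0 0 0"
}}

```text
time_s: 9.02
eef_pos: [0.4228, 0.2313, 0.0194]
eef_rot: [0.041, 0.917, -0.388, 0.089]
wrist_force: [0.4, -1.2, 0.7]
opening: 0.601
```

```bash
python3 st.py; python3 - <<'E'
from h import *
from bench import optics,ctrl
c=optics.camera("top");show(c)
c=optics.camera("wrist");cv2.imwrite("pics/wrist7.png",c["image"][:,:,::-1])
o=ctrl.get_obs()
ax=np.array([.999,.041]);L=np.array([.6541,.1085]);J0=np.array([.4778,.178]);J1=L-.107*ax
v=J1-J0;print(J1,np.arctan2(v[1],v[0]),np.hypot(*v))
a=-.8
rows(o,[cradle(*J0,a,d=d) for d in (.062,.05)]+[cradle(*(J0+v*t/100),a,d=.0446) for t in (5,17,29,41,53,65)])
E
```

```text
t 9.03 pos [0.4228 0.2313 0.0194] yaw -0.800 tilt 0.195 F [ 0.4 -1.2  0.7] op 0.601 q6 2.92
jar 0.4775 0.1780 r0.0409 [213. 225.]
jar 0.6551 -0.0089 r0.0425 [285. 154.]
jar 0.6581 -0.1294 r0.0422 [333. 151.]
[0.547207 0.104113] -0.8166523762635537 0.10137366728100547
13 0 5 -0.00 0.00 -0.00; 25 0 7 -0.00 0.00 -0.00; 35 0 9 -0.00 0.00 -0.00; 47 1 12 -0.00 0.00 -0.00; 59 1 14 -0.00 0.00 -0.00; 71 1 17 -0.00 0.00 -0.00; 83 1 19 -0.00 0.00 -0.00; 95 1 21 -0.00 0.00 -0.00
```

View pics/wrist7.png

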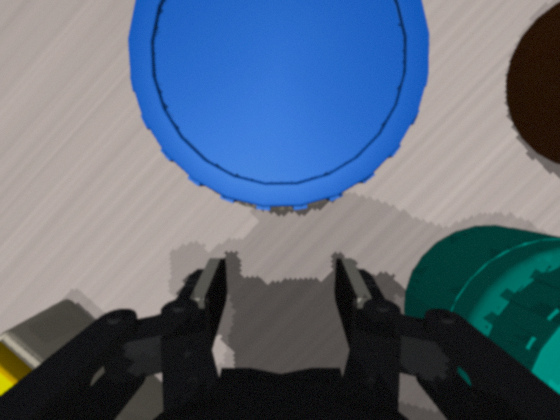

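Wrist view: jar centred at column 280 ahead of the fingers (225/340). Turquoise (from column 410) is clear. Pushing.

{"method": "step_arm", "body": {
  "targets": "13 0 4 0 0 0; 25 0 6 0 0 0; 35 0 8 0 0 0; 47 1 10 0 0 0; 59 1 13 0 0 0; 71 1 15 0 0 0; 83 1 17 0 0 0; 95 1 20 0 0 0"
}}

```text
time_s: 10.12
eef_pos: [0.4916, 0.163, 0.021]
eef_rot: [0.039, 0.917, -0.387, 0.091]
wrist_force: [-4.8, 5.1, 5.6]
opening: 0.602
```

```bash
python3 st.py; python3 - <<'E'
from h import *
from bench import optics,ctrl
c=optics.camera("top");show(c)
o=ctrl.get_obs()
J=[(.527,.126,-.8),(.535,.117,-.8),(.543,.109,-.8),(.546,.1055,-.75),(.547,.104,-.63),(.547,.104,-.5),(.547,.104,-.37),(.547,.104,-.24)]
rows(o,[cradle(*j,d=.0446) for j in J])
E
```

```text
t 10.12 pos [0.4916 0.163  0.021 ] yaw -0.799 tilt 0.197 F [-4.8  5.1  5.6] op 0.602 q6 2.72
jar 0.5201 0.1334 r0.0416 [230. 208.]
jar 0.6551 -0.0089 r0.0425 [285. 153.]
jar 0.6585 -0.1288 r0.0421 [333. 151.]
5 1 2 -0.00 0.00 0.00; 17 1 5 -0.00 0.00 0.00; 28 1 7 -0.00 0.00 0.00; 32 4 8 0.01 0.00 -0.05; 35 9 8 0.03 0.00 -0.17; 36 15 9 0.06 0.00 -0.29; 38 20 9 0.08 0.00 -0.42; 41 25 9 0.11 0.00 -0.55
```

{"method": "step_arm", "body": {
  "targets": "6 1 1 0 0 0; 17 1 4 0 0 0; 29 1 6 0 0 0; 33 4 7 0.01 0 -0.05; 36 9 8 0.03 0 -0.17; 37 15 8 0.06 0 -0.29; 39 20 8 0.08 0 -0.42; 42 25 9 0.11 0 -0.55"
}}

```text
time_s: 11.18
eef_pos: [0.5035, 0.1148, 0.0206]
eef_rot: [0.012, 0.988, -0.115, 0.099]
wrist_force: [-1.0, 1.0, -0.6]
opening: 0.601
```

```bash
python3 st.py; python3 - <<'E'
from h import *
from bench import optics,ctrl
c=optics.camera("top");show(c);cv2.imwrite("pics/top8.png",c["image"][100:310,170:450,::-1])
c=optics.camera("wrist");cv2.imwrite("pics/wrist8.png",c["image"][:,:,::-1])
E
```

```text
t 11.18 pos [0.5035 0.1148 0.0206] yaw -0.232 tilt 0.198 F [-1.   1.  -0.6] op 0.601 q6 1.89
jar 0.5461 0.1052 r0.0409 [241. 197.]
jar 0.6551 -0.0089 r0.0425 [285. 154.]
jar 0.6585 -0.1288 r0.0421 [333. 151.]
```

View pics/wrist8.png

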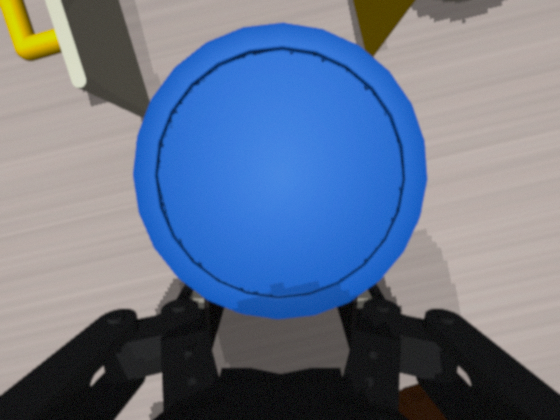

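Wrist view: the jar is seated in the cradle, its path lying between the end wall (column 80) and divider (column 370). At (0.546,0.105) it is within about 1 mm of the centre line. Finish the swing and push in.

```bash
python3 - <<'E'
from h import *
from bench import ctrl
o=ctrl.get_obs()
J=[(.5461,.1045,-.12),(.5461,.1042,-.03),(.5461,.1042,.041)]+[(.547+.012*k,.1042+.0005*k,.041) for k in range(1,6)]
rows(o,[cradle(*j,d=.0446) for j in J])
E
```

```text
0 5 0 0.02 0.00 -0.12; 0 9 1 0.04 0.00 -0.20; 1 12 1 0.06 0.00 -0.27; 13 8 3 0.06 0.00 -0.27; 25 5 5 0.06 0.00 -0.27; 36 2 8 0.06 0.00 -0.27; 47 -2 10 0.06 0.00 -0.27; 59 -5 12 0.06 0.00 -0.27
```

{"method": "step_arm", "body": {
  "targets": "0 5 0 0.02 0 -0.12; 0 9 0 0.04 0 -0.20; 1 12 0 0.06 0 -0.27; 13 8 2 0.06 0 -0.27; 25 5 5 0.06 0 -0.27; 36 2 7 0.06 0 -0.27; 47 -2 9 0.06 0 -0.27; 59 -5 12 0.06 0 -0.27"
}}

```text
time_s: 12.28
eef_pos: [0.5636, 0.1062, 0.0203]
eef_rot: [-0.004, 0.995, 0.019, 0.099]
wrist_force: [-4.0, -1.0, 0.1]
opening: 0.602
```

```bash
python3 st.py; python3 - <<'E'
from h import *
from bench import optics,ctrl
c=optics.camera("top");show(c)
c=optics.camera("wrist");cv2.imwrite("pics/wrist9.png",c["image"][:,:,::-1])
o=ctrl.get_obs()
J=[(x,.1045+.041*(x-.6),.041) for x in (.618,.629,.639,.646,.651,.655,.657)]
rows(o,[cradle(*j,d=.0446) for j in J])
E
```

```text
t 12.28 pos [0.5636 0.1062 0.0203] yaw 0.038 tilt 0.198 F [-4.  -1.   0.1] op 0.602 q6 1.48
jar 0.6064 0.1092 r0.0412 [239. 172.]
jar 0.6551 -0.0089 r0.0425 [285. 154.]
jar 0.6585 -0.1288 r0.0421 [333. 151.]
8 3 3 -0.00 -0.00 -0.00; 19 3 5 -0.00 -0.00 -0.00; 28 3 7 -0.00 -0.00 -0.00; 35 3 8 -0.00 -0.00 -0.00; 40 3 9 -0.00 -0.00 -0.00; 44 3 10 -0.00 -0.00 -0.00; 46 3 10 -0.00 -0.00 -0.00
```

View pics/wrist9.png

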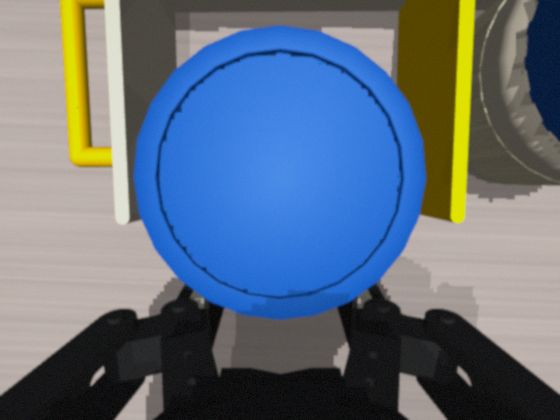

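Wrist view: jar (column 280) between end wall (118) and divider (463), centred to a few mm. Pushing home.

{"method": "step_arm", "body": {
  "targets": "9 2 2 0 0 0; 19 3 4 0 0 0; 28 3 6 0 0 0; 35 3 7 0 0 0; 40 3 8 0 0 0; 44 3 9 0 0 0; 46 3 9 0 0 0; 48 3 9 0 0 0"
}}

```text
time_s: 13.38
eef_pos: [0.6082, 0.105, 0.0198]
eef_rot: [-0.004, 0.995, 0.019, 0.095]
wrist_force: [-18.3, -1.1, 12.0]
opening: 0.604
```

```bash
python3 st.py; python3 - <<'E'
from h import *
from bench import optics,ctrl
c=optics.camera("top");show(c)
E
```

```text
t 13.38 pos [0.6082 0.105  0.0198] yaw 0.038 tilt 0.19 F [-18.3  -1.1  12. ] op 0.604 q6 1.48
jar 0.6536 0.1078 r0.0407 [239. 152.]
jar 0.6551 -0.0089 r0.0425 [285. 154.]
jar 0.6585 -0.1288 r0.0421 [333. 151.]
```

Home with 18 N at (0.654,0.108). I'll retreat slowly to see whether the jar follows.

{"method": "step_arm", "body": {
  "targets": "-1 0 0 0 0 0; -3 0 -1 0 0 0; -5 0 -1 0 0 0; -7 0 -1 0 0 0; -9 0 -2 0 0 0; -11 0 -2 0 0 0; -14 0 -3 0 0 0; -18 0 -4 0 0 0"
}}

```text
time_s: 14.42
eef_pos: [0.5933, 0.1041, 0.0215]
eef_rot: [-0.004, 0.995, 0.019, 0.1]
wrist_force: [0.7, -0.8, 0.4]
opening: 0.599
```

```bash
python3 st.py; python3 - <<'E'
from h import *
from bench import optics,ctrl
c=optics.camera("top");show(c)
c=optics.camera("wrist");cv2.imwrite("pics/wrist10.png",c["image"][:,:,::-1])
E
```

```text
t 14.43 pos [0.5933 0.1041 0.0215] yaw 0.038 tilt 0.198 F [ 0.7 -0.8  0.4] op 0.599 q6 1.48
jar 0.6503 0.1080 r0.0421 [240. 156.]
jar 0.6551 -0.0089 r0.0425 [285. 154.]
jar 0.6585 -0.1288 r0.0421 [333. 151.]
```

View pics/wrist10.png

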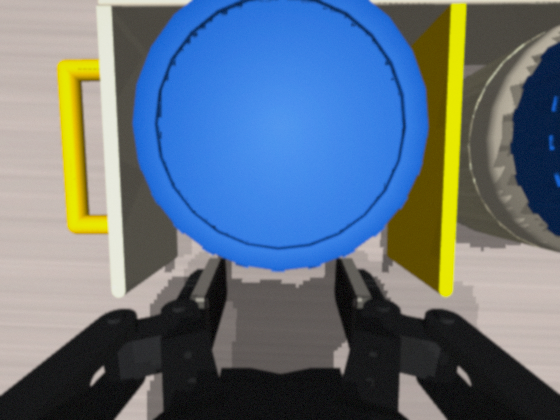

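Wrist view: fingers free of the jar, lid against the back wall. The apparent 3 mm shift comes with a change in fitted radius, so it may be only occlusion. I'll check from above with the wrist camera.

{"method": "step_arm", "body": {
  "targets": "-30 0 -6 0 0 0; -40 0 -8 0 0 0; -35 0 -60 0 0 0; -30 10 -120 0 0 0; -30 30 -180 0 -0.10 0; -30 55 -220 0 -0.20 0; -30 55 -220 0 -0.20 0; -30 55 -220 0 -0.20 0"
}}

```text
time_s: 15.52
eef_pos: [0.5226, 0.0454, 0.2302]
eef_rot: [-0.003, 1.0, 0.019, -0.0]
wrist_force: [-0.2, 0.5, -1.3]
opening: 0.603
```

```bash
python3 st.py; python3 - <<'E'
from h import *
from bench import optics,ctrl
c=optics.camera("top");show(c);cv2.imwrite("pics/top11.png",c["image"][:,:,::-1])
c=optics.camera("wrist");np.savez("pics/w11.npz",**c);cv2.imwrite("pics/wrist11.png",c["image"][:,:,::-1]);print(c["xyz"]);show(c)
for lo,hi,n in(((3,150,100),(17,255,255),"clip"),((20,120,100),(33,255,255),"yel")):
  for k in blobs(c,lo,hi,60)[0]:
    p=cast(c,k[:,0],.061)[:,:2];r=cv2.minAreaRect(p.astype(np.float32));print(n,k[:,0].mean(0).round(),np.round(r[0],4),np.round(r[1],4),round(r[2],2))
E
```

```text
t 15.53 pos [0.5226 0.0454 0.2302] yaw 0.038 tilt -0.001 F [-0.2  0.5 -1.3] op 0.603 q6 1.39
jar 0.6555 -0.0089 r0.0422 [288. 151.]
jar 0.6585 -0.1288 r0.0421 [333. 151.]
[0.59470245 0.04720612 0.37195546]
jar 0.6575 -0.1286 r0.0433 [506.  40.]
jar 0.6547 -0.0106 r0.0421 [358.  39.]
jar 0.6496 0.1050 r0.0419 [213.  40.]
clip [246. 334.] [0.3545 0.0802] [0.0747 0.0307] 9.34
yel [  7. 257.] [0.4421 0.3239] [0.0222 0.107 ] 78.18
yel [133.  47.] [0.6434 0.1763] [0.0643 0.0172] 2.18
yel [423.  54.] [ 0.6455 -0.0728] [0.0871 0.007 ] 2.27
yel [286.  54.] [0.6407 0.0456] [0.0881 0.0059] 2.33
```

View pics/wrist11.png

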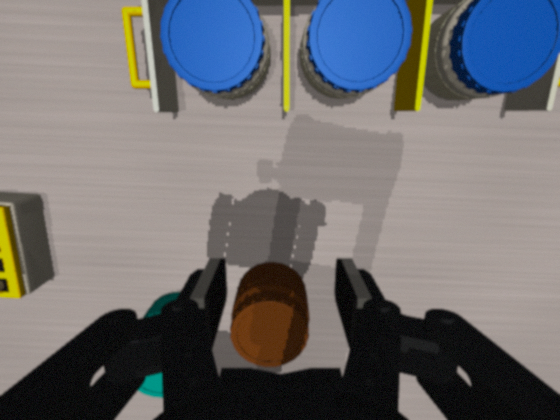

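View pics/top11.png

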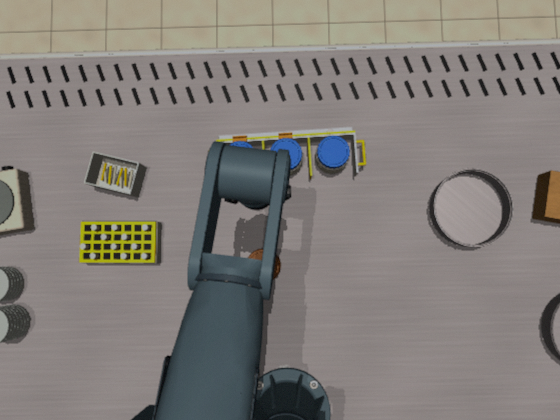

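The wrist view cuts off the back wall (row <0). I'll move 70 mm forward for a proper overhead check.

{"method": "step_arm", "body": {
  "targets": "35 0 0 0 0 0; 70 0 0 0 0 0; 70 0 0 0 0 0; 70 0 0 0 0 0"
}}

```text
time_s: 16.12
eef_pos: [0.5913, 0.0487, 0.2293]
eef_rot: [-0.003, 1.0, 0.02, -0.002]
wrist_force: [-0.3, 0.9, -0.1]
opening: 0.602
```

```bash
python3 st.py; python3 - <<'E'
from h import *
from bench import optics,ctrl
c=optics.camera("wrist");cv2.imwrite("pics/wrist12.png",c["image"][:,:,::-1]);print(c["xyz"])
K=blobs(c,(3,150,100),(17,255,255),60)[0];cl=[]
for k in K:
    p=cast(c,k[:,0],.061)[:,:2];r=cv2.minAreaRect(p.astype(np.float32));print("clip",k[:,0].mean(0).round(),np.round(r[0],4),np.round(r[1],4))
    cl.append(np.array(r[0]))
show(c)
for k in blobs(c,(20,120,100),(33,255,255),60)[0]:
    p=cast(c,k[:,0],.06)[:,:2];r=cv2.minAreaRect(p.astype(np.float32));print("yel",k[:,0].mean(0).round(),np.round(r[0],4),np.round(r[1],4))
E
```

```text
t 16.12 pos [0.5913 0.0487 0.2293] yaw 0.039 tilt -0.004 F [-0.3  0.9 -0.1] op 0.602 q6 1.41
[0.66432567 0.05014454 0.37175327]
clip [262. 364.] [0.3843 0.0646] [0.0099 0.0326]
jar 0.6588 -0.1278 r0.0444 [491. 126.]
jar 0.6512 0.1052 r0.0414 [217. 124.]
jar 0.6560 -0.0106 r0.0413 [354. 124.]
yel [ 14. 310.] [0.4458 0.3409] [0.0406 0.1066]
yel [142. 126.] [0.6461 0.177 ] [0.0637 0.0171]
yel [555. 127.] [ 0.6623 -0.2012] [0.064  0.0133]
yel [415. 128.] [ 0.6518 -0.0729] [0.0998 0.0073]
yel [286. 129.] [0.6471 0.0457] [0.1    0.0062]
yel [354.  63.] [ 0.7082 -0.0103] [0.0066 0.359 ]
```

View pics/wrist12.png

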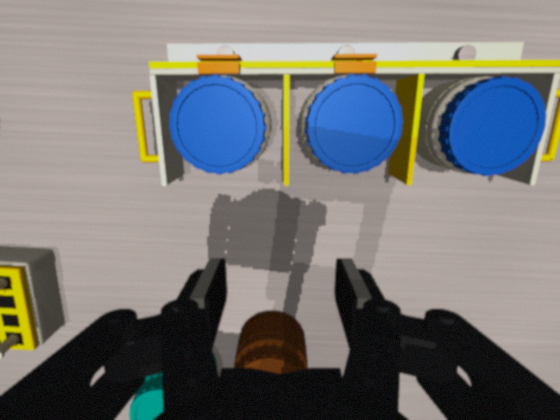

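Wrist view: both lids sit against the back wall below the clips (rows 75 vs 72). The bright white strip (rows 67–73) is the wall's top, and the yellow rim lies behind it. So the dividers (centre x≈0.649, 101 mm long) give the true origin, x≈0.654. The expected home positions are then x=0.656 and 0.651, and I measured 0.656 and 0.651. Last, a check of the other equipment.

```bash
python3 - <<'E'
from h import *
from bench import optics
a=dict(np.load("pics/top0.npz"))["image"].astype(int);b=optics.camera("top")["image"].astype(int)
d=np.abs(a-b).max(2)
for n,(x0,x1,y0,y1) in dict(rack=(75,165,215,270),bin=(80,150,145,200),pan=(425,515,165,250),kept=(316,352,134,170)).items(): print(n,(d[y0:y1,x0:x1]>30).sum(),d[y0:y1,x0:x1].size)
E
python3 -c "
from bench import ticket;print(ticket.hand_in())"
```

```text
rack 0 4950
bin 0 3850
pan 0 7650
kept 0 1296
the job is handed in; nothing more can be done
None
```

I pushed both loose jars along the floor with the part-open fingers and left one in each clipped bay (middle and left). The job was handed in at about 16 s of the 64 s allowed; no verdict was reported.

**Final checks**
- **Seating:** each jar stopped against the back wall, where the push force rose to about 18–19 N without further travel. The overhead wrist view put them at (0.656, -0.011) and (0.651, 0.105), within 1 mm in x of fully home. Sideways they were about 0–4 mm off the centre lines.
- **Tipping:** both lids looked level, and I saw no tipping or lifting in any picture.
- **Other equipment:** the kept jar, sieve pan, tube rack and tip bin showed no change in the top view from start to end.

**Disagreement:** my first estimate of the crate from the clips and yellow rim made the jars look about 5 mm short. The rim turned out to lie behind the wall. The divider lengths gave an origin about 5 mm nearer the robot, which agrees with where the jars stopped, so I took that as correct. Even on the first estimate, the jars were within the 10 mm tolerance.

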